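Tare the portion scale with its tray on

ROBOT

A 6-joint arm with a two-finger parallel gripper is mounted at the origin on a cart in front of the work surface, level with it; the furniture and walls round the work are solid. World frame = base frame: x ahead of the robot, y to its left, z up, the work surface at z = 0. Lengths are in mm, angles in rad, forces in N, time in s.
With the tool pointing down it reaches from about 225 to 875 mm from the base axis. Payload 3.4 kg.
Tool frame: the origin (TCP) lies at the very end of the fingers, on their centre line; the grasp point (between the pads) lies 19 mm behind it; z points along the fingers, y is the line along which they close (so a half turn about z gives the same grasp; the last joint's range is limited). The gripper opens to 85 mm and grips with 20 to 120 N. Pads are 22 mm wide; open, the fingers measure 114 mm over their backs; the gripper's body (76 mm by 85 mm) begins 54 mm behind the grasp point. The pads swing forward as they close: fully open they stand 13 mm farther back than shut.
Start: joints at [-1.308, 0.276, 1.505, -0, 1.361, -0.121], TCP at [215.308, -533.203, 231.328] pointing down, gripper open.
Joint ranges: [-2.89, 2.89], [-0.75, 2.08], [0.22, 2.7], [-1.18, 4.32], [0.11, 2.71], [-2.7, 2.7]. Speed limits (rad/s): [2.57, 2.57, 3.14, 3.14, 3.14, 3.14].

INTERFACE

Orientations are given as a unit quaternion [w, x, y, z].
In Python, from station import bot gives the robot as it stands.
- The arm moves only by the shell command python3 drive.py 'ROWS' [FORCE]. ROWS is 1 to 5 rows, parted by a bar, with the numbers parted by commas; each row has 7 numbers: dx, dy, dz in parts of the range, where 1.0 means 750 mm, then a rotation vector rx, ry, rz in shares of 2 pi rad (1.0 is 2 pi rad), then the opening from 0.0 (shut) to 1.0 (fully open); each row shifts and turns the commanded pose from where the row before left it, along the tool's axes as they then stand; what a row does not reach is not made up. A row lasts 1/12 s, in which the tool goes at most 41.7 mm and 0.125 rad, less where a joint would pass 70% of its speed; a pose out of reach is approached as far as the arm can. The fingers move at their own pace and stop on an object; FORCE is the grip in N (left out, the last holds). Time passes only in rows, so rows that do not move let the fingers close. It prints the time, the measured TCP pose, the force, the opening and the grip force at its end. Shift and turn numbers lie between -1 and 1, and a call with a number outside is refused. Input that does not fit is refused with a message, and nothing moves.
- bot.read_state(): the state, without advancing time (a new reading comes with each control period).
- bot.snapshot(name): name is "scene" or "side" or "wrist"; returns a dict with "color" (420x560x3 uint8, red, green, blue), "range_z" (420x560 float32, mm along the optical axis (not along the pixel's ray), 0 where there is no reading), "fovy" (degrees; the focal length in pixels is half the picture's height over the tangent of half this angle, whatever the lens; pixels are square), "cx", "cy" (the principal point, pixels), "world_from_camera" (4x4, takes a point from camera to world coordinates). Camera axes: x right, y down, z forward; pixel columns grow to the right and rows downward; lengths in mm; the calibration is good to about 2 mm. The wrist camera is an equidistant fisheye: a pixel r from the principal point sees the ray r / f radians off the axis. A picture is of the moment at which its call begins.
- bot.finish_job(): hands the job in; it is judged then, once.
The state is a dict: "t": time; "joint_pos": joint angles; "joint_vel": joint speeds; "tau": joint torques, N m; "eef_pos": TCP position; "tcp_rot": TCP orientation; "force": force on the tool from outside, world axes, zero at the start; "torque": the same for the moment, N m; "opening": opening from 0.0 (shut) to 1.0 (fully open); "grip_force": force on a finger pad.
Only numpy, scipy, OpenCV 4.12 (cv2) and the standard library are available. Lean on these libraries where they do the work, as an engineer would, in place of code of your own. Each camera call takes 0.05 s, during which the arm holds its last target. There are 200 camera calls.

TASK

Take the empty grey tray from its sloping blue stand and set it squarely on the platter of the white dial scale, long side along the platter's long side, and let it go gently, without driving the platter down onto its stop. Then turn the tare knob until the green zero mark on the dial lies under the red needle, and leave everything so. The scale is light, stands loose on slippery feet and its knob is stiff: bear down on it while you turn so that it does not slide or twist round on the bench, and leave the other things where they are.

Things in the scene. Friction and masses are not known exactly. Their poses are not given: they have to be found in the camera images.
- portion_scale: loose dial scale, 0.3 kg: white housing 222 (x) x 132 (y) mm on four hard slippery feet (x -85 and +75, y +-44 mm; friction about 0.2). Origin: on the bench, 114 mm behind its front edge; x points to its back, y to its left as its user sees it. Front half: flat deck 44 mm high with an upward dial, 97 mm across, centred at x = -60 mm, its steel ring 52 mm high. Back half, 66 mm high: the platter
- platter_top (a point): centre of the top of the platter, a steel plate 84 (x) x 150 (y) x 5 mm, 62 mm behind the scale's origin, 85 mm above the bench when empty; axes as the scale's. It sinks straight down on a spring, 600 N/m (1.6 mm for 100 g), and meets its stop at 9 mm (5.4 N)
- platter (a joint): how far the platter has sunk, m, 0 when empty, stop at 0.009
- tray_stand: fixed blue sheet-metal stand, 150 (x) x 120 (y) mm: a plate that rises at 30 deg toward its +x, its upper face 68 mm above the bench at the middle (26 mm at the low end, 110 mm at the high end), with a lip at the low end, 12 mm above the plate, and open sides. The low end faces the robot. Origin: on the bench under its middle
- parts_tray: loose empty grey metal tray, 70 (x) x 140 (y) x 22 (z) mm, side walls 3 mm; mass not known, 0.10 to 0.21 kg. Origin: centre of its underside. It starts on the stand's slope, against the lip, its y up the slope, so its z leans 30 deg toward the robot. To be gripped across its 70 mm width, with the hand leaning as the tray does
- knob_top (a point): centre of the top face of the upright round ribbed tare knob, 39 mm across, 23 mm tall, on the dial's axis, its top 76 mm above the bench; the clear window over the dial is 51 mm above the bench. x: from the axis to the zero mark. Knob and dial card turn as one, with steady friction of 0.36 N m, and stay where left. Unpressed, the whole scale turns instead; about 16 N down on the knob holds it
- tare_knob (a joint): turn of tare knob and dial card, rad, growing clockwise seen from above; 0 with the zero mark at the side of the dial next to the platter; range -0.7 to 5.0
- zero_mark (a point): point on the bold green zero mark of the dial card, 40 mm from the knob's axis; the black graduations, 0.1 rad apart, run clockwise from it. A green line on the knob's top points to it
- needle_tip (a point): tip of the red needle under the clear window, 40 mm from the knob's axis, at the height of zero_mark. The needle points to the platter when that is empty and moves clockwise 0.01 rad for each gram laid on it
- scale_front_left (a point): front left lower corner of the scale's housing (x -114, y +66, z 0 mm in its frame)
- scale_back_right (a point): back right lower corner of the scale's housing (x +108, y -66, z 0 mm in its frame)
- brown_tape_roll: brown kraft tape roll standing on its end, 69 mm wide, 61 mm tall; a loose bystander; origin at the centre of its underside
- glue_stick: white glue stick with a red cap, upright, 28 mm wide, 98 mm tall; a loose bystander; origin at the centre of its underside
- thin_tape_roll: flat roll of brown tape, 68 mm wide, 26 mm tall; a loose bystander; origin at the centre of its underside
- label_roll: cream label roll standing on its end, 66 mm wide, 58 mm tall; a loose bystander; origin at the centre of its underside
- yellow_notes: yellow note block, 77 x 77 x 29 mm; a loose bystander; origin at the centre of its underside
- short_carton: small brown carton, 63 x 101 x 50 mm; a loose bystander; origin at the centre of its underside

How it is judged (in metres and radians):
On the way, in this order (a step that is already met when the one before it is completed fails the run):
1. the tray stands squarely on the platter, let go (horizontal distance between parts_tray and platter_top below 0.015 m and angle between the y axis of parts_tray and the y axis of platter_top, either way round below 0.2 rad and angle between parts_tray's own z axis and vertical below 0.06 rad and z of parts_tray in the frame of platter_top between -0.004 and 0.004 m and contact force between the fingers and parts_tray below 0.05 N), for 0.3 s.
2. the zero mark has been brought under the needle, the tray still on the platter (horizontal distance between parts_tray and platter_top below 0.015 m and angle between the y axis of parts_tray and the y axis of platter_top, either way round below 0.2 rad and angle between parts_tray's own z axis and vertical below 0.06 rad and z of parts_tray in the frame of platter_top between -0.004 and 0.004 m and distance between needle_tip and zero_mark below 0.0045 m), for 0.3 s.
At the end, for the whole second after the job is handed in: The tray lies flat on the platter, its middle within 15 mm of the platter's middle and its long side within about 11 deg of the platter's; the zero mark is within 4.5 mm (about one graduation) of the needle tip; the scale stands level with its corners within 15 mm of where they stood; all at rest (all of step 2 and linear speed of parts_tray below 0.01 m/s and angular speed of portion_scale below 0.05 rad/s and angle between portion_scale's own z axis and vertical below 0.03 rad and distance of each of scale_front_left, scale_back_right from where it was at the start of the episode below 0.015 m); the robot touches nothing.
It fails at once if the scale slid or twisted round: a corner of it more than 15 mm from where it stood (distance of any of scale_front_left, scale_back_right from where it was at the start of the episode above 0.015 m).
It fails at once if the platter was driven down to its stop (value of joint platter above 0.0085 m).
It fails at once if one of the other things was pushed more than 30 mm away (distance of any of brown_tape_roll, glue_stick, thin_tape_roll, label_roll, yellow_notes, short_carton from where it was at the start of the episode above 0.03 m).
It also fails if it takes over 72 s, if anything falls off the work surface, if the arm or the gripper's body presses on something with over 40 N, if the wrist force passes 120 N, or if a joint passes its speed limit or range.

## Working session

There is one attempt and no reset: what is moved stays moved. The work goes in short steps, Python scripts to look and compute and a shell command to move; the robot and the scene stay as the last step left them, time stands still between calls to the robot, and variables do not carry over. Pictures are saved under pics/ and viewed, at most 13 in all, crops included, and the job is handed in when it is done.

```bash
ls; mkdir -p pics; cat > h.py <<'E'
import numpy as np, cv2
from station import bot
from scipy.spatial.transform import Rotation as R
def snap(n,f=None):
    s=bot.snapshot(n)
    if f: cv2.imwrite('pics/'+f,s['color'][:,:,::-1]); np.savez('pics/'+f+'.npz',**s)
    return s
def cloud(s):
    h,w=s['range_z'].shape; f=h/2/np.tan(np.radians(s['fovy'])/2)
    v,u=np.mgrid[:h,:w]; z=s['range_z']
    P=np.stack([(u-s['cx'])/f*z,(v-s['cy'])/f*z,z,np.ones_like(z)],-1)
    return (P@s['world_from_camera'].T)[...,:3]
def tcp():
    s=bot.read_state(); q=s['tcp_rot']; return np.array(s['eef_pos']),R.from_quat([q[1],q[2],q[3],q[0]]),s
E
python3 - <<'E'
from h import *
a=snap('scene','scene0.png');b=snap('side','side0.png')
print(a['fovy'],a['world_from_camera'],b['fovy'],b['world_from_camera'])
cv2.imwrite('pics/both0.png',cv2.resize(np.hstack([a['color'],b['color']])[:,:,::-1],(800,300)))
print(tcp()[1].as_matrix(), tcp()[2])
E
```

```text
drive.py
pics
station.py
42.54905648347551 [[ 5.76995453e-01 -5.14431506e-01  6.34378809e-01 -5.23341862e+02]
 [-8.16747220e-01 -3.63875477e-01  4.47793051e-01 -7.93603952e+02]
 [ 4.76038214e-04 -7.76501682e-01 -6.30114998e-01  1.19180130e+03]
 [ 0.00000000e+00  0.00000000e+00  0.00000000e+00  1.00000000e+00]] 51.519624015877014 [[-9.98735125e-01  3.14507370e-02 -3.92300967e-02  6.37602875e+02]
 [ 4.86304395e-02  4.05956820e-01 -9.12597469e-01  1.26799050e+03]
 [-1.27761377e-02 -9.13350925e-01 -4.06972799e-01  6.69270688e+02]
 [ 0.00000000e+00  0.00000000e+00  0.00000000e+00  1.00000000e+00]]
[[ 9.27251011e-01  3.74440122e-01 -3.96971249e-04]
 [ 3.74440268e-01 -9.27249707e-01  1.57055632e-03]
 [ 2.19987827e-04 -1.60494196e-03 -9.99998688e-01]] {'t': 0.1, 'joint_pos': array([-1.30800192e+00,  2.76531049e-01,  1.50599708e+00,  2.52112716e-05,
        1.36068429e+00, -1.21004110e-01]), 'joint_vel': array([-0.00128661,  0.00168416, -0.00262146, -0.00161563, -0.00011402,
        0.00118158]), 'tau': array([ 9.48613488e-04, -4.17703342e+01, -2.46406174e+01,  1.32985060e-04,
        5.81589702e-03,  2.42591014e-06]), 'eef_pos': array([ 215.18722766, -532.72143914,  230.53036991]), 'tcp_rot': array([-8.08719463e-04,  9.81643954e-01,  1.90720981e-01, -4.50732217e-05]), 'force': array([0.73064996, 0.68963362, 0.54705166]), 'torque': array([ 0.00671842, -0.00058804,  0.0384109 ]), 'grip_force': 0.0, 'opening': 1.0009922581691002}
```

View pics/scene0.png

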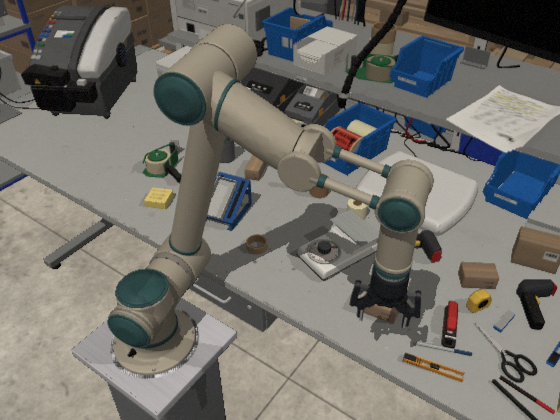

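View pics/side0.png

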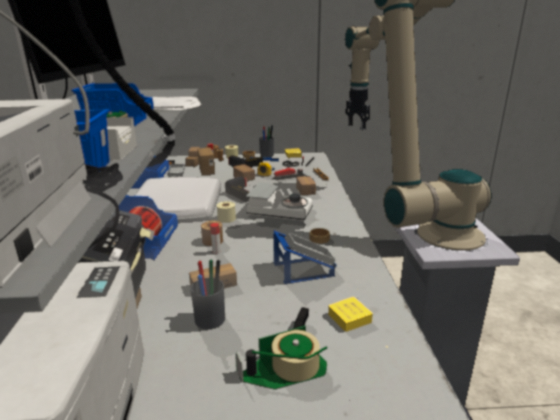

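The scene view shows the blue stand with the grey tray at about (228,198) and the scale at about (335,250), knob at (323,247). The side view shows the stand at (303,253) and the scale at (280,203). I'll enlarge these and build a rectified top view from depth.

```bash
python3 - <<'E'
from h import *
out=[]
for f,(u,v,w,h) in (('scene0',(185,160,90,75)),('scene0',(280,190,110,92)),('side0',(255,215,100,83)),('side0',(230,170,100,83))):
    im=cv2.imread(f'pics/{f}.png')[v:v+h,u:u+w]; out.append(cv2.resize(im,(400,300),interpolation=cv2.INTER_CUBIC))
cv2.imwrite('pics/crops0.png',np.vstack([np.hstack(out[:2]),np.hstack(out[2:])]))
for f in('scene0','side0'):
    s=np.load(f'pics/{f}.png.npz');P=cloud(s);c=s['color'].astype(int)
    for (u,v) in ([(228,198),(323,247),(350,230),(255,243),(159,198),(357,207),(318,190)] if f=='scene0' else [(305,245),(295,198),(262,190),(319,235),(350,313),(226,210),(215,245),(210,235)]): print(f,u,v,P[v,u].round())
E
```

```text
scene0 228 198 [499. 156.  85.]
scene0 323 247 [ 496. -215.   71.]
scene0 350 230 [ 597. -248.   83.]
scene0 255 243 [448.   8.   2.]
scene0 159 198 [411. 395.  32.]
scene0 357 207 [ 737. -197.   54.]
scene0 318 190 [763. -28.  34.]
side0 305 245 [506. 159.  68.]
side0 295 198 [ 504. -192.   73.]
side0 262 190 [ 622. -246.   87.]
side0 319 235 [436. -33.   1.]
side0 350 313 [428. 430.  28.]
side0 226 210 [ 753. -153.   51.]
side0 215 245 [775.  76.  34.]
side0 210 235 [795.  17.  39.]
```

View pics/crops0.png

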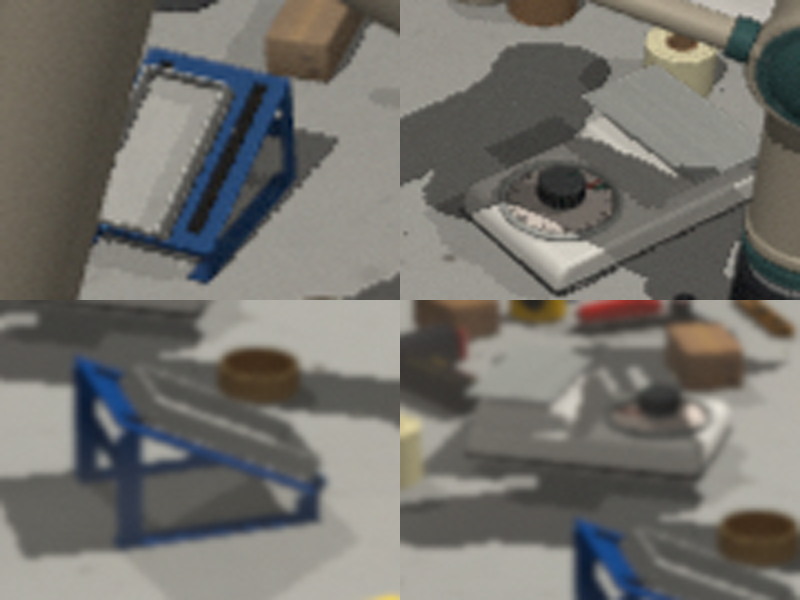

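The crops show the tray in the stand's trough, long side up the slope toward +x, against the lip. The scale's dial faces the robot and the platter is behind it. I'll move the wrist camera over the scale, straightening the yaw on the way.

The manual's scale: shifts go in shares of 750 mm and turns go in shares of 2 pi rad. Converting my numbers, 32 mm is 0.0427, -25 mm is -0.0333.

```bash
python3 drive.py '0.0427,-0.0333,-0.0133,0,0,0,1 | 0.0427,-0.0333,-0.0133,0,0,0,1 | 0.0427,-0.0333,-0.0133,0,0,0,1 | 0.0427,-0.0333,-0.0133,0,0,0,1 | 0.0427,-0.0333,-0.0133,0,0,0,1'; python3 drive.py '0.0427,-0.0333,-0.0133,0,0,0,1 | 0.0427,-0.0333,-0.0133,0,0,0,1 | 0.0427,-0.0333,-0.0133,0,0,0,1 | 0.0427,-0.0333,-0.0133,0,0,0,1 | 0.0427,-0.0333,-0.0133,0,0,0,1';python3 drive.py '0,0,0,0,0,0.0159,1 | 0,0,0,0,0,0.0159,1 | 0,0,0,0,0,0.0159,1 | 0,0,0,0,0,0.0135,1 | 0,0,0,0,0,0,1'; python3 - <<'E'
from h import *
s=snap('wrist','w1.png');print(s['fovy'],s['cx'],s['cy'],s['world_from_camera'].round(3),tcp()[0],tcp()[1].as_matrix().round(3))
E
```

```text
t: 0.52
eef_pos: [316.8, -356.1, 281.1]
tcp_rot: [-0.0, 0.982, 0.19, -0.0]
force: [1.1, 0.3, -0.1]
opening: 1.001
grip_force: 0.0
t: 0.93
eef_pos: [417.9, -180.8, 331.2]
tcp_rot: [-0.0, 0.982, 0.191, -0.0]
force: [0.5, -0.9, 0.6]
opening: 1.003
grip_force: 0.0
t: 1.35
eef_pos: [417.5, -182.4, 330.6]
tcp_rot: [-0.0, 1.0, -0.001, -0.0]
force: [0.4, -0.2, 0.4]
opening: 1.0
grip_force: 0.0
65.70646984690485 278.2037024631746 204.79185161002852 [[-2.00000e-03 -9.46000e-01 -3.24000e-01  5.00951e+02]
 [-1.00000e+00  2.00000e-03 -0.00000e+00 -1.82763e+02]
 [ 1.00000e-03  3.24000e-01 -9.46000e-01  4.73275e+02]
 [ 0.00000e+00  0.00000e+00  0.00000e+00  1.00000e+00]] [ 417.50710517 -182.59196671  330.60060481] [[ 1.     0.001 -0.001]
 [ 0.001 -1.     0.   ]
 [-0.001 -0.    -1.   ]]
```

View pics/w1.png

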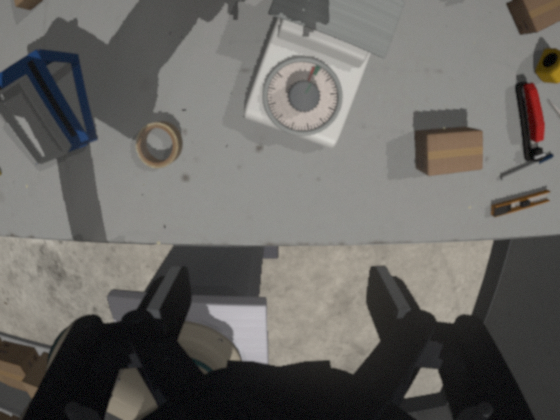

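The wrist view shows the scale clearly: dial centre (302,93), green mark (315,70), platter at the top (partly cut), stand and tray at left (45,110). Going further forward, between the scale and the stand, gives a second view.

In the tool's units: -32 mm is -0.0427, 22 mm is 0.0293.

```bash
python3 drive.py '0.0293,-0.0427,0,0,0,0,1 | 0.0293,-0.0427,0,0,0,0,1 | 0.0293,-0.0427,0,0,0,0,1 | 0.0293,-0.0427,0,0,0,0,1 | 0.0293,-0.0427,0,0,0,0,1';python3 drive.py '0,0,0,0,0,0,1 | 0,0,0,0,0,0,1'; cat >> h.py <<'E'
def wf(s): return 210/np.tan(np.radians(float(s['fovy']))/2)
def wcloud(s):
    h,w=s['range_z'].shape; f=wf(s)
    v,u=np.mgrid[:h,:w]; x=u-s['cx'];y=v-s['cy'];r=np.hypot(x,y)+1e-9;t=np.tan(np.minimum(r/f,1.5))/r; z=s['range_z']
    P=np.stack([x*t*z,y*t*z,z,np.ones_like(z)],-1)
    return (P@s['world_from_camera'].T)[...,:3]
def wpix(s,P):
    c=(np.c_[np.atleast_2d(P),np.ones(len(np.atleast_2d(P)))]@np.linalg.inv(s['world_from_camera']).T)[:,:3]
    r=np.hypot(c[:,0],c[:,1]);a=np.arctan2(r,c[:,2])*wf(s)/r
    return np.c_[c[:,0]*a+s['cx'],c[:,1]*a+s['cy']]
def ray(s,u,v):
    x,y=u-s['cx'],v-s['cy'];r=np.hypot(x,y);t=r/wf(s)
    d=np.array([x/r*np.sin(t),y/r*np.sin(t),np.cos(t)]); W=s['world_from_camera']
    return W[:3,3],W[:3,:3]@d
def ortho(s,x0,x1,y0,y1,z,k=3):  # picture of plane z, up=+x, left=+y, k px/mm
    X,Y=np.meshgrid(np.arange(x1,x0,-1/k),np.arange(y1,y0,-1/k),indexing='ij')
    p=wpix(s,np.stack([X.ravel(),Y.ravel(),np.full(X.size,z)],1)).astype(np.float32).reshape(X.shape+(2,))
    return cv2.remap(s['color'],p[...,0],p[...,1],cv2.INTER_CUBIC)[:,:,::-1]
E
python3 - <<'E'
from h import *
s=snap('wrist','w2.png');print(tcp()[0])
for f in('w1','w2'):
    s=dict(np.load(f'pics/{f}.png.npz'));P=wcloud(s)
    x,y,z=P.reshape(-1,3).T
    for nm,m in (('platter',(z>78)&(z<92)&(abs(x-600)<90)&(abs(y+240)<110)),('knob',(z>68)&(z<80)&(np.hypot(x-500,y+210)<30)),('stand',(z>15)&(z<140)&(abs(x-500)<100)&(abs(y-157)<100))):
        if m.sum()>20: print(f,nm,m.sum(),np.median(z[m]).round(1),cv2.minAreaRect(np.c_[x[m],y[m]].astype(np.float32)))
s=dict(np.load('pics/w2.png.npz'))
a=ortho(s,420,680,-350,-130,51,1.8);b=ortho(s,400,600,60,250,80,1.8)
h=max(len(a),len(b));pad=lambda i:np.vstack([i,np.zeros((h-len(i),i.shape[1],3),np.uint8)])
cv2.imwrite('pics/o2.png',np.hstack([pad(b),pad(a)]))
E
```

```text
t: 1.82
eef_pos: [528.5, -21.6, 330.8]
tcp_rot: [0.0, 1.0, 0.0, -0.0]
force: [0.4, -1.1, 0.2]
opening: 1.003
grip_force: 0.0
t: 1.98
eef_pos: [528.4, -21.6, 330.1]
tcp_rot: [0.0, 1.0, 0.002, -0.001]
force: [0.2, -0.6, 0.7]
opening: 1.0
grip_force: 0.0
[527.69366464 -22.79557473 330.34162435]
w1 platter 4709 85.2 ((570.3772583007812, -258.3081970214844), (113.93562316894531, 168.34764099121094), 4.228606700897217)
w1 knob 818 75.9 ((503.5323486328125, -213.89537048339844), (38.4349365234375, 40.2847900390625), 0.4564492106437683)
w1 stand 6514 70.8 ((510.2958679199219, 179.9665985107422), (155.71066284179688, 118.9364013671875), 11.955769538879395)
w2 platter 5898 85.4 ((584.713134765625, -242.71963500976562), (150.33621215820312, 155.4552764892578), 70.47369384765625)
w2 knob 614 76.0 ((503.65093994140625, -213.6776123046875), (40.06243133544922, 40.74433898925781), 55.007850646972656)
w2 stand 8388 76.2 ((509.8725891113281, 181.4200439453125), (155.88119506835938, 121.12327575683594), 12.09986400604248)
```

View pics/w2.png

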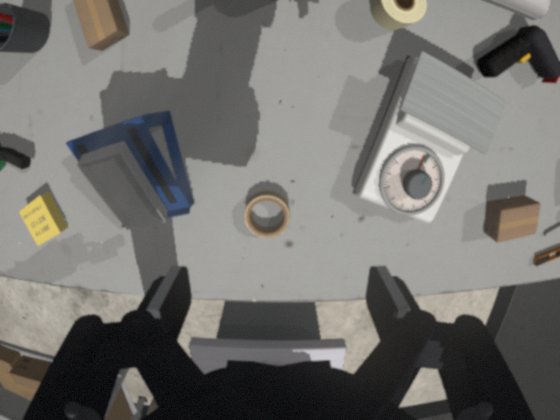

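Both views agree on the knob (503.6, -213.8, 76) and the stand (510, 181, yaw 12°). Next I'll fit the platter and the tray.

```bash
cat > fit.py <<'E'
from h import *
import sys
def rect(m,a,b):
    n,l,st,_=cv2.connectedComponentsWithStats(m.astype(np.uint8)); k=1+np.argmax(st[1:,4]); q=l==k
    return q,cv2.minAreaRect(np.c_[a[q],b[q]].astype(np.float32))
for f in sys.argv[1:]:
    s=dict(np.load(f'pics/{f}.png.npz'));P=wcloud(s);x,y,z=np.moveaxis(P,-1,0)
    m=(abs(z-85)<4)&(np.hypot(x-503.6,y+213.8)>70)&(np.hypot(x-620,y+250)<110)
    q,r=rect(m,x,y);print(f,'platter',q.sum(),np.median(z[q]),r)
    c,si=np.cos(np.radians(12)),np.sin(np.radians(12))
    for ox,oy in [(510,181)]:
        X=(x-ox)*c+(y-oy)*si;Y=-(x-ox)*si+(y-oy)*c
        hh=(z-68)*np.cos(np.pi/6)-X*.5; S=X*np.cos(np.pi/6)+(z-68)*.5
        for lo,hi in((-2,2),(2,6),(15,26)):
            m=(hh>lo)&(hh<hi)&(abs(S)<100)&(abs(Y)<75)
            q,r=rect(m,S,Y);print(f,lo,hi,q.sum(),np.median(hh[q]),r,[np.percentile(S[q],[2,98]).round(1),np.percentile(Y[q],[2,98]).round(1)])
E
python3 fit.py w1 w2
```

```text
w1 platter 4703 85.21353865469763 ((616.8929443359375, -254.17837524414062), (150.95578002929688, 83.2804183959961), 71.3493423461914)
w1 -2 2 1902 -1.0877084216773696 ((2.6366195678710938, -10.971290588378906), (166.5985565185547, 98.32540893554688), 0.0395977757871151) [array([-76.6,  83.8]), array([-58.9,  24.1])]
w1 2 6 139 4.264183569585496 ((-19.14697265625, -23.709884643554688), (130.3776397705078, 30.292510986328125), 13.483709335327148) [array([-78.9,  44.3]), array([-50.7, -21. ])]
w1 15 26 612 18.85295463647094 ((-8.150291442871094, 11.327381134033203), (140.47674560546875, 72.48988342285156), 0.03279054909944534) [array([-77.1,  61.5]), array([-23.7,  46.9])]
w2 platter 5896 85.4271107261849 ((618.3211669921875, -254.63824462890625), (150.33621215820312, 84.13760375976562), 70.47369384765625)
w2 -2 2 2860 -1.0839461097590153 ((3.2792129516601562, 0.37949371337890625), (167.21441650390625, 120.16630554199219), 0.2701692581176758) [array([-76.,  85.]), array([-57.9,  53.5])]
w2 2 6 157 4.099504986369509 ((-34.108665466308594, 40.012962341308594), (117.4676513671875, 49.31313705444336), 27.408100128173828) [array([-76.7,  26.5]), array([-4.3, 46.3])]
w2 15 26 857 18.853333922188593 ((-7.390052795410156, 11.880048751831055), (141.1940155029297, 71.30723571777344), 0.12634818255901337) [array([-77. ,  62.4]), array([-23.2,  46.6])]
```

```bash
cat >> h.py <<'E'
def go(T,Rm=None):
    p,r,s=tcp(); d=r.as_matrix().T@(np.array(T)-p); print('tcp',p.round(1),'d tool',d.round(1),end=' ')
    if Rm is not None: print('rotvec',(r.inv()*R.from_matrix(Rm)).as_rotvec().round(3),end=' ')
    print('F',s['force'].round(1),'open',round(s['opening'],3),'grip',s['grip_force'],'j',s['joint_pos'].round(2),'t',s['t'])
a=np.radians(12);n=np.array([-.5*np.cos(a),-.5*np.sin(a),.866]);u=np.array([.866*np.cos(a),.866*np.sin(a),.5])
TR=np.array([501.5,191.1,63.1]);RG=np.stack([u,np.cross(-n,u),-n],1)
E
python3 -c "
from h import *
go(TR+110*n,RG)"
```

```text
tcp [527.7 -22.8 330.3] d tool [ -79.4 -202.7  172. ] rotvec [ 0.055  0.523 -0.203] F [-0.4 -0.7  0.6] open 0.999 grip 0.0 j [-0.17  0.17  1.41 -0.    1.57  1.39] t 2.0333
```

In the tool's units: -25 mm is -0.0333, 21 mm is 0.028.

```bash
python3 drive.py '-0.0133,-0.0333,0.028,0,0,0,1 | -0.0133,-0.0333,0.028,0,0,0,1 | -0.0133,-0.0333,0.028,0,0,0,1 | -0.0133,-0.0333,0.028,0,0,0,1' >/dev/null; python3 drive.py '-0.0133,-0.0333,0.028,0,0,0,1 | -0.0133,-0.0333,0.028,0,0,0,1 | -0.0133,-0.0333,0.028,0,0,0,1 | -0.0133,-0.0333,0.028,0,0,0,1'>/dev/null; python3 drive.py '0,0,0,0.0018,0.0167,-0.0064,1 | 0,0,0,0.0018,0.0167,-0.0064,1 | 0,0,0,0.0018,0.0167,-0.0064,1 | 0,0,0,0.0018,0.0167,-0.0064,1 | 0,0,0,0.0018,0.0167,-0.0064,1'>/dev/null; python3 drive.py '0,0,0,0,0,0,1 | 0,0,0,0,0,0,1'; python3 - <<'E'
from h import *
go(TR+40*n,RG)
snap('wrist','w3.png')
E
python3 fit.py w3
```

```text
t: 3.28
eef_pos: [446.0, 175.3, 162.1]
tcp_rot: [-0.026, 0.961, 0.097, 0.257]
force: [0.6, 0.4, -0.1]
opening: 1.0
grip_force: 0.0
tcp [446.  175.3 162.1] d tool [ 0.4 -4.2 74.5] rotvec [ 0.004  0.001 -0.007] F [ 0.6  0.4 -0.1] open 1.0 grip 0.0 j [ 0.25 -0.03  2.2  -0.05  0.45  1.66] t 3.2833Traceback (most recent call last):
  File "fit.py", line 9, in <module>
    q,r=rect(m,x,y);print(f,'platter',q.sum(),np.median(z[q]),r)
        ~~~~^^^^^^^
  File "fit.py", line 4, in rect
    n,l,st,_=cv2.connectedComponentsWithStats(m.astype(np.uint8)); k=1+np.argmax(st[1:,4]); q=l==k
                                                                       ~~~~~~~~~^^^^^^^^^^
    return _wrapfunc(a, 'argmax', axis=axis, out=out, **kwds)
    return bound(*args, **kwds)
ValueError: attempt to get argmax of an empty sequence
```

View pics/w3.png

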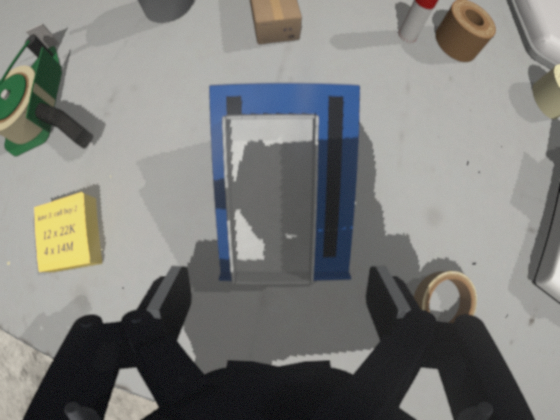

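The hand leans as the tray does. The tray rim spans columns 224–318, slightly left of the finger centre (~278), which matches the computed -4 mm. I'll refit the tray here.

```bash
sed -i 's/^    q,r=rect(m,x,y);/    if m.sum()>50: q,r=rect(m,x,y);/' fit.py; python3 fit.py w3
```

```text
w3 -2 2 10834 1.0398662815152913 ((-9.069374084472656, 12.587766647338867), (65.97712707519531, 135.14236450195312), 89.93506622314453) [array([-72.6,  56.2]), array([-18.7,  44.1])]
w3 2 6 152 4.345352897828784 ((-74.69375610351562, 12.558183670043945), (2.713881731033325, 63.904075622558594), 0.09123168885707855) [array([-76. , -74.4]), array([-16.9,  43.4])]
w3 15 26 1986 20.067366664200676 ((-7.813480377197266, 12.625846862792969), (70.65455627441406, 140.5091094970703), 89.9171142578125) [array([-76.8,  61.8]), array([-22.1,  47.5])]
```

In the tool's units: 18 mm is 0.024, -2 mm is -0.0027.

```bash
python3 drive.py '0,-0.0027,0.024,0,0,0,1 | 0,-0.0027,0.024,0,0,0,1 | 0,0,0.024,0,0,0,1 | 0,0,0.024,0,0,0,1 | 0,0,0,0,0,0,1'; python3 -c "
from h import *
go(TR+4*n,RG)"
```

```text
t: 3.75
eef_pos: [486.4, 188.5, 99.5]
tcp_rot: [-0.026, 0.961, 0.097, 0.258]
force: [0.9, -0.2, -0.3]
opening: 1.0
grip_force: 0.0
tcp [486.4 188.5  99.5] d tool [-4.9  0.5 35.2] rotvec [ 0.003 -0.001 -0.006] F [ 0.9 -0.2 -0.3] open 1.0 grip 0.0 j [ 0.25  0.14  2.24 -0.11  0.24  1.72] t 3.75
```

In the tool's units: 10 mm is 0.0133, 8 mm is 0.0107.

```bash
python3 drive.py '-0.0027,0,0.0133,0,0,0,1 | -0.0027,0,0.0133,0,0,0,1 | -0.0013,-0.0007,0.0107,0,0,0,1 | 0,0,0.0067,0,0,0,1 | 0,0,0,0,0,0,1'; python3 -c "
from h import *
go(TR+4*n,RG)"
```

```text
t: 4.17
eef_pos: [496.0, 191.4, 69.5]
tcp_rot: [-0.027, 0.961, 0.098, 0.259]
force: [-0.4, 0.7, -0.5]
opening: 1.005
grip_force: 0.0
tcp [496.  191.4  69.5] d tool [1.4 1.4 4.2] rotvec [ 0.002 -0.003 -0.005] F [-0.4  0.7 -0.5] open 1.005 grip 0.0 j [ 0.25  0.21  2.26 -0.18  0.14  1.79] t 4.1667
```

In the tool's units: 4 mm is 0.0053, 1.5 mm is 0.002.

```bash
python3 drive.py '0.002,0.0007,0.0053,0,0,0,1 | 0,0,0,0,0,0,1'; python3 drive.py '0,0,0,0,0,0,0.75 | 0,0,0,0,0,0,0.6 | 0,0,0,0,0,0,0.6 | 0,0,0,0,0,0,0.6 | 0,0,0,0,0,0,0.6' 40; python3 -c "
from h import *
go(TR+4*n,RG)"
```

```text
t: 4.33
eef_pos: [499.0, 191.7, 67.4]
tcp_rot: [-0.027, 0.96, 0.098, 0.26]
force: [0.4, 0.2, -0.1]
opening: 1.002
grip_force: 0.0
t: 4.75
eef_pos: [498.1, 191.6, 67.7]
tcp_rot: [-0.027, 0.96, 0.098, 0.26]
force: [-3.4, -2.4, 6.5]
opening: 0.802
grip_force: 45.2
tcp [498.1 191.6  67.7] d tool [0.5 1.2 1.6] rotvec [ 0.002 -0.005 -0.005] F [-3.4 -2.4  6.5] open 0.802 grip 45.22103190422058 j [ 0.25  0.22  2.26 -0.18  0.14  1.79] t 4.75
```

In the tool's units: -35 mm is -0.0467, -30 mm is -0.04.

```bash
python3 drive.py '0,0,-0.0053,0,0,0,0.6 | 0,0,-0.0133,0,0,0,0.6 | 0,0,-0.0333,0,0,0,0.6 | 0,0,-0.04,0,0,0,0.6 | 0,0,-0.0467,0,0,0,0.6' 60; python3 drive.py '0,0,-0.0467,0,0,0,0.6 | 0,0,0,0,0,0,0.6'; python3 - <<'E'
from h import *
b=np.radians(70.5);RP=np.array([[np.cos(b),np.sin(b),0],[np.sin(b),-np.cos(b),0],[0,0,-1]])
go([460,0,240],np.diag([1,-1,-1.]));go([618.3,-254.6,200],RP)
s=snap('wrist','w4.png')
E
```

```text
t: 5.17
eef_pos: [444.7, 180.4, 155.7]
tcp_rot: [-0.027, 0.961, 0.098, 0.256]
force: [-0.0, -0.0, -2.3]
opening: 0.797
grip_force: 69.1
t: 5.33
eef_pos: [429.2, 177.7, 192.6]
tcp_rot: [-0.028, 0.959, 0.098, 0.263]
force: [0.5, 0.9, -1.3]
opening: 0.796
grip_force: 69.2
tcp [429.2 177.7 192.6] d tool [ 19.3 180.2 -44.1] rotvec [-0.057 -0.534  0.199] F [ 0.5  0.9 -1.3] open 0.796 grip 69.16625618934631 j [ 0.27 -0.1   2.18 -0.06  0.53  1.68] t 5.3333
tcp [429.2 177.7 192.6] d tool [ 87.9 461.7  42.6] rotvec [ 0.273 -0.488 -1.001] F [ 0.5  0.9 -1.3] open 0.796 grip 69.16625618934631 j [ 0.27 -0.1   2.18 -0.06  0.53  1.68] t 5.3333
```

View pics/w4.png

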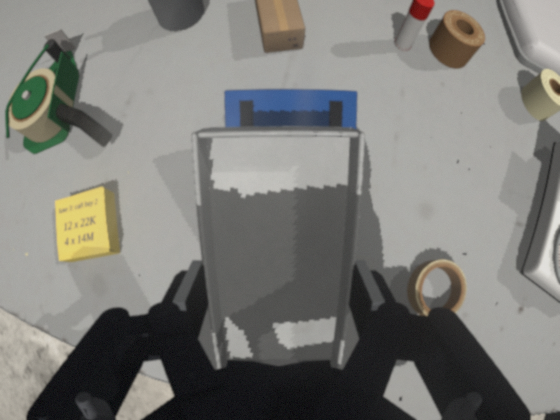

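The tray is held square between the pads: rim columns 195–362, far edge at row 130, near edge at about row 365. I'll work out its pose in the tool frame.

```bash
cat > held.py <<'E'
from h import *
import sys
s=snap('wrist',sys.argv[1]);p,r,_=tcp()
Q=(wcloud(s)-p)@r.as_matrix();x,y,z=np.moveaxis(Q,-1,0)
m=(abs(z)<30)&(s['range_z']>0)&(abs(y)<33)&(abs(x)<90)
fl=m&(abs(y)<25)&(x>0)&(x<55)
A=np.c_[x[fl],y[fl],np.ones(fl.sum())];k=np.linalg.lstsq(A,z[fl],rcond=None)[0];print('floor z=ax+by+c',k.round(4),fl.sum())
h=z-(k[0]*x+k[1]*y+k[2])
rim=(h<-13)&(h>-24)&(abs(y)<40)&(x>30)&(x<90)
print('rim h',np.median(h[rim]),'x',np.percentile(x[rim],[90,98,99.5]),'y',np.percentile(y[rim],[1,99]))
far=rim&(abs(y)<28); g=np.polyfit(y[far],x[far],1);print('far edge',g,far.sum())
E
python3 held.py w5.png
```

```text
floor z=ax+by+c [2.7000e-03 3.0000e-04 2.0004e+00] 10740
rim h -18.941308123863706 x [71.74196666 72.03030322 72.16891146] y [-34.69800836  34.72489308]
far edge [3.68344022e-03 7.10445838e+01] 995
```

In the tool's units: -5 mm is -0.0067, -0.0488 rad is -0.0078.

```bash
python3 drive.py '0,0,-0.0067,0.0043,-0.0078,-0.0159,0.6 | 0,0,-0.0067,0.0043,-0.0078,-0.0159,0.6 | 0,0,-0.0067,0.0043,-0.0078,-0.0159,0.6 | 0,0,-0.0067,0.0043,-0.0078,-0.0159,0.6 | 0,0,-0.0067,0.0043,-0.0078,-0.0159,0.6'>/dev/null; python3 drive.py '0,0,0,0.0043,-0.0078,-0.0159,0.6 | 0,0,0,0.0043,-0.0078,-0.0159,0.6 | 0,0,0,0.0043,-0.0078,-0.0159,0.6 | 0,0,0,0.0043,-0.0078,-0.0159,0.6 | 0,0,0,0.0043,-0.0078,-0.0159,0.6'; cat >> h.py <<'E'
b=np.radians(70.5);RP=np.array([[np.cos(b),np.sin(b),0],[np.sin(b),-np.cos(b),0],[0,0,-1]])
PL=np.array([617.6,-256.5,90.3])
E
python3 -c "
from h import *
go(PL+[0,0,110],RP)"
```

```text
t: 6.27
eef_pos: [420.0, 173.7, 207.0]
tcp_rot: [-0.002, 0.818, 0.575, -0.005]
force: [-0.0, -1.2, -2.1]
opening: 0.794
grip_force: 69.1
tcp [420.  173.7 207. ] d tool [-337.5  332.     5.6] rotvec [-0.009  0.006 -0.006] F [-0.  -1.2 -2.1] open 0.794 grip 69.10120368003845 j [0.24 0.12 1.78 0.   1.26 0.59] t 6.2667
```

In the tool's units: -22.5 mm is -0.03, 22 mm is 0.0293.

```bash
python3 drive.py '-0.03,0.0293,0,0,0,0,0.6 | -0.03,0.0293,0,0,0,0,0.6 | -0.03,0.0293,0,0,0,0,0.6 | -0.03,0.0293,0,0,0,0,0.6 | -0.03,0.0293,0,0,0,0,0.6'>/dev/null; python3 drive.py '-0.03,0.0293,0,0,0,0,0.6 | -0.03,0.0293,0,0,0,0,0.6 | -0.03,0.0293,0,0,0,0,0.6 | -0.03,0.0293,0,0,0,0,0.6 | -0.03,0.0293,0,0,0,0,0.6'>/dev/null;python3 drive.py '-0.03,0.0293,0,0,0,0,0.6 | -0.03,0.0293,0,0,0,0,0.6 | -0.03,0.0293,0,0,0,0,0.6 | -0.03,0.0293,0,0,0,0,0.6 | 0,0,0,0,0,0,0.6'; python3 held.py w6.png; python3 -c "
from h import *
go(PL+[0,0,30],RP)"
```

```text
t: 7.52
eef_pos: [603.3, -234.0, 204.1]
tcp_rot: [-0.001, 0.821, 0.571, -0.003]
force: [1.2, 0.4, -2.0]
opening: 0.796
grip_force: 69.1
floor z=ax+by+c [ 8.5000e-03 -2.1000e-03  3.6763e+00] 11026
rim h -18.91238206244698 x [67.7058314  67.93866445 68.05923807] y [-32.2004798   37.15087686]
far edge [2.20085206e-03 6.69531708e+01] 1011
tcp [ 601.7 -230.7  204.1] d tool [-18.5  24.5  83.7] rotvec [-0.008  0.002 -0.014] F [-0.2  1.1 -1.4] open 0.8 grip 69.11359190940857 j [-0.47  0.4   1.38 -0.    1.37 -0.12] t 7.5667
```

View pics/w6.png

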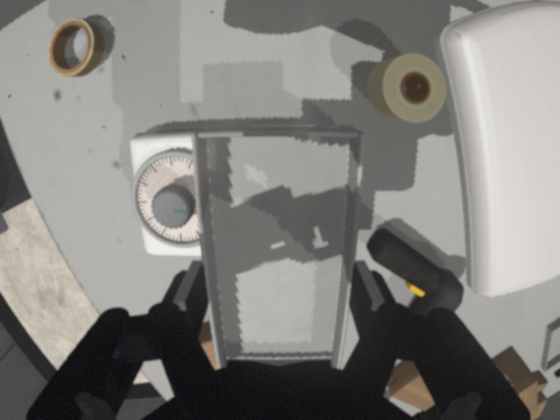

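The tray is in hand at columns 198–362 above the scale; the dial is visible at (170,200), and the label roll is clear at (415,88). The arm was still settling in that picture, so I'll finish the lateral move, come down to 30 mm above, and recheck at rest.

In the tool's units: 22 mm is 0.0293, 20 mm is 0.0267, -0.007 rad is -0.0011.

```bash
python3 drive.py '-0.012,0.016,0,-0.0006,0,-0.0011,0.6 | -0.012,0.016,0.0267,-0.0006,0,-0.0011,0.6 | 0,0,0.0293,0,0,0,0.6 | 0,0,0.0293,0,0,0,0.6 | 0,0,0.0267,0,0,0,0.6'>/dev/null; python3 drive.py '0,0,0,0,0,0,0.6 | 0,0,0,0,0,0,0.6 | 0,0,0,0,0,0,0.6 | 0,0,0,0,0,0,0.6'; python3 held.py w7.png; python3 -c "
from h import *
go(PL+[0,0,3],RP)"
```

```text
t: 8.32
eef_pos: [618.5, -252.9, 125.6]
tcp_rot: [0.003, 0.816, 0.579, 0.001]
force: [-0.1, 0.4, -1.3]
opening: 0.795
grip_force: 69.1
floor z=ax+by+c [6.5000e-03 1.5000e-03 3.8616e+00] 10842
rim h -18.887940053998197 x [70.21903224 70.4812644  70.59917509] y [-34.83069955  34.61859847]
far edge [2.24291059e-03 6.94945321e+01] 1013
tcp [ 618.5 -253.   125.8] d tool [-3.5  0.2 32.5] rotvec [0.006 0.002 0.004] F [-0.4  0.1 -1.2] open 0.794 grip 69.06172156333923 j [-0.49  0.48  1.45 -0.    1.2  -0.16] t 8.3667
```

In the tool's units: 10 mm is 0.0133, 7 mm is 0.0093, 0.003 rad is 0.0005.

```bash
python3 drive.py '-0.0013,0,0.0133,0.0005,0,0.0003,0.6 | -0.0013,0,0.0133,0.0005,0,0.0003,0.6 | 0,0,0.0093,0,0,0,0.6 | 0,0,0.0053,0,0,0,0.6 | 0,0,0,0,0,0,0.6'; python3 drive.py '0,0,0,0,0,0,0.6 | 0,0,0.0013,0,0,0,0.6 | 0,0,0,0,0,0,0.6'; python3 drive.py '0,0,0.0013,0,0,0,0.6 | 0,0,0,0,0,0,0.6' | sed -n '2p;4p'; python3 -c "
from h import *
go(PL,RP)"
```

```text
t: 8.78
eef_pos: [615.9, -254.3, 91.5]
tcp_rot: [-0.002, 0.817, 0.577, -0.002]
force: [0.2, 0.5, -1.0]
opening: 0.794
grip_force: 69.2
t: 9.03
eef_pos: [617.1, -254.8, 92.5]
tcp_rot: [-0.0, 0.817, 0.577, -0.001]
force: [-0.3, 0.2, -2.2]
opening: 0.798
grip_force: 69.1
eef_pos: [617.0, -254.8, 91.5]
force: [0.1, -0.4, -1.7]
tcp [ 617.  -254.8   91.5] d tool [-1.4  1.2  1.2] rotvec [-0.002  0.001 -0.   ] F [ 0.1 -0.4 -1.7] open 0.795 grip 69.13462400436401 j [-0.49  0.51  1.49 -0.    1.14 -0.15] t 9.2
```

```bash
for i in 1 2 3; do python3 drive.py '0,0,0.0013,0,0,0,0.6 | 0,0,0,0,0,0,0.6 | 0,0,0,0,0,0,0.6' | sed -n '2p;4p'; done
```

```text
eef_pos: [617.0, -254.8, 90.5]
force: [-0.4, 0.1, -1.1]
eef_pos: [617.0, -254.8, 89.4]
force: [0.1, 0.3, -0.4]
eef_pos: [617.0, -254.8, 88.4]
force: [0.1, -0.4, 0.2]
```

The platter now carries the tray's weight, so I'll release.

In the tool's units: -30 mm is -0.04, -15 mm is -0.02.

```bash
python3 drive.py '0,0,0,0,0,0,0.85 | 0,0,0,0,0,0,0.9 | 0,0,0,0,0,0,1 | 0,0,0,0,0,0,1 | 0,0,0,0,0,0,1'; python3 drive.py '0,0,-0.0067,0,0,0,1 | 0,0,-0.02,0,0,0,1 | 0,0,-0.04,0,0,0,1 | 0,0,-0.04,0,0,0,1 | 0,0,-0.04,0,0,0,1' >/dev/null; python3 drive.py '0,0,-0.04,0,0,0,1 | 0,0,0,0,0,0,1 | 0,0,0,0,0,0,1 | 0,0,0,0,0,0,1'; python3 - <<'E'
from h import *
go([503.6,-213.8,110],RP)
s=snap('wrist','w8.png')
E
```

```text
t: 10.37
eef_pos: [616.8, -254.6, 88.3]
tcp_rot: [-0.001, 0.817, 0.577, -0.001]
force: [0.2, 0.2, 0.2]
opening: 0.996
grip_force: 0.0
t: 11.12
eef_pos: [616.8, -254.4, 228.0]
tcp_rot: [-0.001, 0.817, 0.577, -0.001]
force: [0.1, 0.5, -0.5]
opening: 1.005
grip_force: 0.0
tcp [ 616.8 -254.4  228. ] d tool [   0.6 -119.9  118.4] rotvec [-0.003  0.001 -0.   ] F [ 0.1  0.5 -0.5] open 1.005 grip 0.0 j [-0.49  0.42  1.29 -0.    1.43 -0.15] t 11.1167
```

View pics/w8.png

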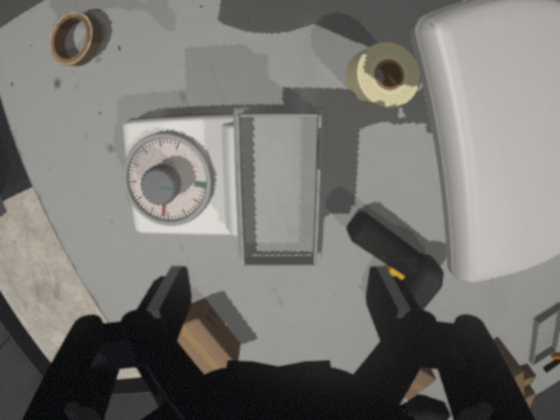

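The tray stands on the platter (rim (236..322, 110..265)). The needle points to (163,210), and the green mark is at (203,184). I'll measure the angles by colour, and the tray and knob positions.

```bash
cat > dial.py <<'E'
from h import *
import sys
def meas(f,kx,ky,zc=48):
    s=dict(np.load(f'pics/{f}.npz')); c=s['color'].astype(int);r,g,bl=np.moveaxis(c,-1,0)
    P=wcloud(s);x,y,z=np.moveaxis(P,-1,0)
    m=(abs(z-76)<3)&(np.hypot(x-kx,y-ky)<28)
    if m.sum()>50: print('knob',cv2.minEnclosingCircle(np.c_[x[m],y[m]].astype(np.float32)),m.sum())
    m=(z>95)&(z<115)&(np.hypot(x-618,y+254)<100)
    if m.sum()>50: print('tray rim',cv2.minAreaRect(np.c_[x[m],y[m]].astype(np.float32)),np.median(z[m]))
    X,Y=np.meshgrid(np.arange(kx-60,kx+60,.5),np.arange(ky-60,ky+60,.5))
    p=wpix(s,np.c_[X.ravel(),Y.ravel(),np.full(X.size,zc)]).astype(np.float32).reshape(X.shape+(2,))
    q=cv2.remap(s['color'],p[...,0],p[...,1],cv2.INTER_LINEAR).astype(int);r,g,bl=np.moveaxis(q,-1,0)
    R_=np.hypot(X-kx,Y-ky);A=(R_>28)&(R_<45)
    out=[]
    for nm,m in(('red',(r-g>40)&(r-bl>30)&A),('green',(g-r>25)&A)):
        if m.sum()<5: print(nm,'none');continue
        t=np.arctan2(Y[m]-ky,X[m]-kx);t=np.angle(np.exp(1j*t).mean());out.append(t);print(nm,m.sum(),'angle',round(t,3),'R',np.percentile(R_[m],[5,50,95]).round(1))
    if len(out)==2: print('clockwise turn needed',round((out[1]-out[0])%(2*np.pi),3))
if __name__=='__main__': meas(sys.argv[1],float(sys.argv[2]),float(sys.argv[3]))
E
python3 dial.py w8.png 503.6 -213.8
```

```text
knob ((503.915771484375, -213.8013916015625), 20.18583106994629) 1011
tray rim ((616.9110107421875, -254.4822235107422), (140.30992126464844, 70.43977355957031), 70.50965881347656) 103.52974556732133
red 106 angle -2.128 R [30.8 35.6 40.3]
green none
```

```bash
sed -i 's/(g-r>25)&A/(g-r>8)\&(g-bl>0)\&A/' dial.py; python3 dial.py w8.png 503.7 -213.8; python3 dial.py w2.png 503.7 -213.8;python3 dial.py w1.png 503.7 -213.8
```

```text
knob ((503.915771484375, -213.8013916015625), 20.18583106994629) 1011
tray rim ((616.9110107421875, -254.4822235107422), (140.30992126464844, 70.43977355957031), 70.50965881347656) 103.52974556732133
red 108 angle -2.131 R [30.7 35.7 40.3]
green 270 angle -0.479 R [32.7 38.4 43.8]
clockwise turn needed 1.651
knob ((503.2817687988281, -213.5586700439453), 20.409351348876953) 546
red 72 angle -0.384 R [32.  35.4 38.7]
green 191 angle -0.511 R [33.7 40.1 44.4]
clockwise turn needed 6.156
knob ((503.5850830078125, -213.63864135742188), 20.27387237548828) 772
red 5 angle -0.357 R [34.9 35.8 36.6]
green 213 angle -0.488 R [33.5 39.6 44.2]
clockwise turn needed 6.153
```

Tray good: 1.4 mm from the platter centre, angle 70.5°, and about 179 g on the needle. The zero mark must turn about 1.65 rad clockwise (tool +z). I'll go over the knob.

In the tool's units: -30 mm is -0.04, 20 mm is 0.0267.

```bash
python3 drive.py '0,-0.04,0,0,0,0,1 | 0,-0.04,0,0,0,0,1 | 0,-0.04,0,0,0,0,1 | 0.0007,-0.04,0.0267,0,0,0,1 | 0,0,0.04,0,0,0,1'>/dev/null; python3 drive.py '0,0,0.04,0,0,0,1 | 0,0,0.04,0,0,0,1 | 0,0,0,0,0,0,1 | 0,0,0,0,0,0,1 | 0,0,0,0,0,0,1' ; python3 - <<'E'
from h import *
go([503.7,-213.8,56],RP)
E
```

```text
t: 12.0
eef_pos: [504.5, -214.4, 119.1]
tcp_rot: [-0.001, 0.817, 0.577, -0.001]
force: [0.0, 0.9, 0.8]
opening: 1.0
grip_force: 0.0
tcp [ 504.5 -214.4  119.1] d tool [ 0.4 -0.8 63.1] rotvec [-0.002  0.001 -0.   ] F [0.  0.9 0.8] open 1.0 grip 0.0 j [-0.53  0.32  1.73 -0.    1.09 -0.19] t 12.0
```

The manual's scale: shifts go in shares of 750 mm and turns go in shares of 2 pi rad. Converting my numbers, 20 mm is 0.0267, 15 mm is 0.02.

```bash
python3 drive.py '0.0005,-0.0011,0.0267,0,0,0,1 | 0,0,0.0267,0,0,0,1 | 0,0,0.02,0,0,0,1 | 0,0,0.0107,0,0,0,1 | 0,0,0,0,0,0,1'; python3 drive.py '0,0,0,0,0,0,0.6 | 0,0,0,0,0,0,0.55 | 0,0,0,0,0,0,0.5 | 0,0,0,0,0,0,0.45 | 0,0,0,0,0,0,0.4' 30; python3 drive.py '0,0,0,0,0,0,0.3 | 0,0,0,0,0,0,0.3 | 0,0,0,0,0,0,0.3 | 0,0,0,0,0,0,0.3'; python3 - <<'E'
from h import *
go([503.7,-213.8,56],RP)
E
```

```text
t: 12.42
eef_pos: [503.3, -213.5, 55.4]
tcp_rot: [-0.001, 0.817, 0.577, -0.001]
force: [-0.4, 0.5, 0.5]
opening: 0.996
grip_force: 0.0
t: 12.83
eef_pos: [503.6, -213.8, 56.9]
tcp_rot: [0.0, 0.817, 0.577, -0.001]
force: [-1.6, -0.2, 5.2]
opening: 0.44
grip_force: 29.8
t: 13.17
eef_pos: [503.6, -213.8, 56.9]
tcp_rot: [0.0, 0.817, 0.577, -0.001]
force: [-0.7, 0.3, 6.1]
opening: 0.438
grip_force: 29.9
tcp [ 503.6 -213.8   56.9] d tool [0.  0.1 0.9] rotvec [-0.001  0.002 -0.   ] F [-0.7  0.3  6.1] open 0.438 grip 29.89759367192164 j [-0.53  0.39  1.81 -0.    0.94 -0.19] t 13.1667
```

Gripped and centred. I'll raise the grip and bear down gradually.

```bash
python3 drive.py '0,0,0.0013,0,0,0,0.3 | 0,0,0.0013,0,0,0,0.3 | 0,0,0.0013,0,0,0,0.3 | 0,0,0,0,0,0,0.3 | 0,0,0,0,0,0,0.3' 100;  python3 drive.py '0,0,0.0013,0,0,0,0.3 | 0,0,0.0013,0,0,0,0.3 | 0,0,0,0,0,0,0.3'
```

```text
t: 13.58
eef_pos: [503.7, -213.8, 57.1]
tcp_rot: [0.001, 0.817, 0.577, -0.001]
force: [-6.6, 3.2, 26.2]
opening: 0.415
grip_force: 98.8
t: 13.83
eef_pos: [503.7, -213.9, 57.0]
tcp_rot: [0.001, 0.817, 0.577, -0.001]
force: [-9.4, 5.1, 38.7]
opening: 0.418
grip_force: 100.3
```

In the tool's units: -0.7 mm is -0.0009, -0.5 mm is -0.0007.

```bash
python3 drive.py '0,-0.0009,-0.0007,0,0,0,0.3 | 0,-0.0009,-0.0007,0,0,0,0.3 | 0,0,0,0,0,0,0.3'
```

```text
t: 14.08
eef_pos: [503.6, -213.8, 57.0]
tcp_rot: [0.002, 0.817, 0.577, 0.0]
force: [-5.0, 3.4, 31.7]
opening: 0.42
grip_force: 99.1
```

In the tool's units: -0.5 mm is -0.0007, 0.08 rad is 0.0127.

```bash
python3 drive.py '0,-0.0007,0,0,0,0.008,0.3 | 0,0,0,0,0,0.0127,0.3 | 0,0,0,0,0,0.0127,0.3 | 0,0,0,0,0,0.0127,0.3 | 0,0,0,0,0,0,0.3'; python3 - <<'E'
from h import *
s=snap('wrist','w9.png');p,r,st=tcp();X=r.as_matrix()[:,0];print('yaw',np.arctan2(X[1],X[0]),'torque',st['torque'].round(2))
E
python3 dial.py w9.png 503.7 -213.8
python3 - <<'E'
from h import *
s=dict(np.load('pics/w9.png.npz'));cv2.imwrite('pics/w9c.png',cv2.resize(s['color'][:,:,::-1],(800,600)))
E
```

```text
t: 14.5
eef_pos: [503.5, -213.7, 57.1]
tcp_rot: [0.002, 0.892, 0.452, 0.001]
force: [-5.3, 2.8, 30.9]
opening: 0.417
grip_force: 99.2
yaw 0.9389456215377368 torque [ 0.59  0.94 -0.31]
knob ((507.49151611328125, -208.52828979492188), 27.114620208740234) 4783
tray rim ((582.5482177734375, -244.30038452148438), (143.33824157714844, 125.83670043945312), 74.66983032226562) 103.26265474595873
red 31 angle -2.112 R [40.4 41.5 42.7]
green 339 angle -0.911 R [28.5 38.6 44.3]
clockwise turn needed 1.201
```

View pics/w9c.png

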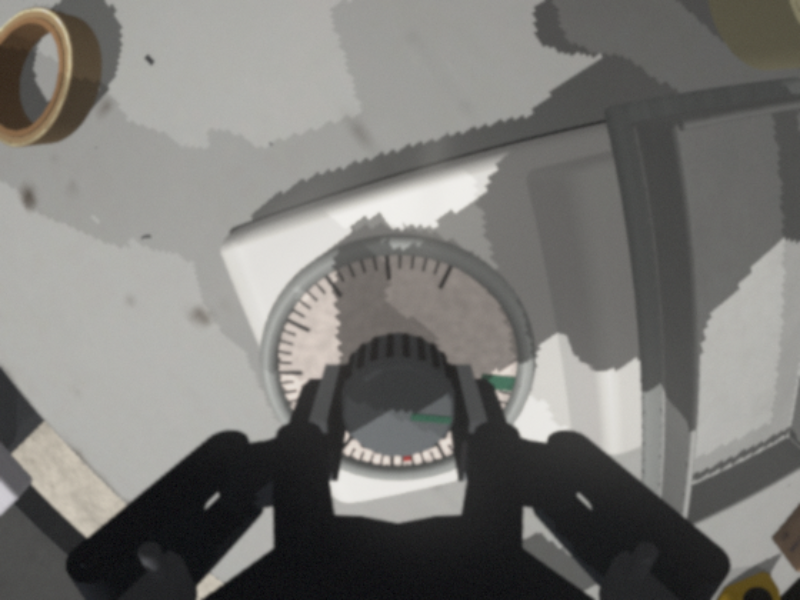

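The grip holds and the scale hasn't moved visibly: mark at (500,382), needle tip at (407,458). The knob line contaminates the green mask, so I'll restrict the radius while continuing to turn.

In the tool's units: 0.1 rad is 0.0159.

```bash
sed -i "s/A=(R_>28)&(R_<45)/A=(R_>36)\&(R_<45)/" dial.py; python3 dial.py w9.png 503.7 -213.8 | tail -3; python3 drive.py '0,0,0,0,0,0.0159,0.3 | 0,0,0,0,0,0.0159,0.3 | 0,0,0,0,0,0.0159,0.3 | 0,0,0,0,0,0.0159,0.3 | 0,0,0,0,0,0.0159,0.3'|grep -E 'eef|force'; python3 drive.py '0,0,0,0,0,0.0127,0.3 | 0,0,0,0,0,0.0127,0.3 | 0,0,0,0,0,0.0127,0.3 | 0,0,0,0,0,0.0127,0.3 | 0,0,0,0,0,0,0.3'; python3 - <<'E'
from h import *
s=snap('wrist','w10.png');p,r,st=tcp();X=r.as_matrix()[:,0];print('yaw',np.arctan2(X[1],X[0]),'torque',st['torque'].round(2),st['joint_pos'])
E
python3 dial.py w10.png 503.7 -213.8
```

```text
red 31 angle -2.112 R [40.4 41.5 42.7]
green 225 angle -0.765 R [36.6 40.7 44.6]
clockwise turn needed 1.347
eef_pos: [503.5, -213.6, 57.0]
force: [-3.8, 3.7, 30.9]
grip_force: 99.0
t: 15.38
eef_pos: [503.5, -213.5, 57.0]
tcp_rot: [0.002, 0.998, 0.059, 0.001]
force: [-4.1, 3.5, 29.9]
opening: 0.415
grip_force: 99.2
yaw 0.11866894318033369 torque [ 0.75  0.86 -0.32] [-5.27613553e-01  3.87115716e-01  1.81850262e+00 -1.27741736e-03
  9.31666944e-01  9.25278413e-01]
knob ((509.28155517578125, -213.03607177734375), 27.340068817138672) 4789
tray rim ((577.0170288085938, -258.10809326171875), (113.54080963134766, 141.28289794921875), 14.06661605834961) 103.29181107454853
red none
green 221 angle -1.584 R [36.5 40.5 44.5]
```

In the tool's units: 0.1 rad is 0.0159.

```bash
python3 drive.py '0,0,0,0,0,0.0159,0.3 | 0,0,0,0,0,0.0159,0.3 | 0,0,0,0,0,0.0159,0.3 | 0,0,0,0,0,0.0159,0.3 | 0,0,0,0,0,0.0159,0.3'|grep -E 'eef|force'; python3 drive.py '0,0,0,0,0,0.0064,0.3 | 0,0,0,0,0,0,0.3 | 0,0,0,0,0,0,0.3'; python3 - <<'E'
from h import *
s=snap('wrist','w11.png');p,r,st=tcp();X=r.as_matrix()[:,0];print('yaw',np.arctan2(X[1],X[0]),'torque',st['torque'].round(2))
E
python3 dial.py w11.png 503.7 -213.8
```

```text
eef_pos: [503.5, -213.4, 57.1]
force: [-4.7, 4.7, 30.1]
grip_force: 99.0
t: 16.1
eef_pos: [503.5, -213.4, 57.0]
tcp_rot: [0.001, 0.978, -0.209, 0.002]
force: [-5.0, 4.3, 30.7]
opening: 0.415
grip_force: 99.2
yaw -0.4204367251806694 torque [ 0.83  0.78 -0.  ]
knob ((509.43243408203125, -216.33456420898438), 27.173545837402344) 4774
tray rim ((606.4453125, -250.53640747070312), (140.66778564453125, 47.39696502685547), 70.4935531616211) 103.35093439389577
red 66 angle -2.131 R [36.4 38.8 41.2]
green 105 angle -2.109 R [37.4 42.9 44.8]
clockwise turn needed 0.021
```

The marks are aligned (0.02 rad). I'll relieve the side force and the pressing gradually, then let go.

In the tool's units: -0.7 mm is -0.0009, -0.5 mm is -0.0007.

```bash
python3 drive.py '-0.0009,-0.0003,-0.0007,0,0,0,0.3 | -0.0005,-0.0001,-0.0007,0,0,0,0.3 | 0,0,0,0,0,0,0.3'|grep -E 'eef|force'; python3 drive.py '0,0,-0.0013,0,0,0,0.3 | 0,0,0,0,0,0,0.3 | 0,0,0,0,0,0,0.3' 60
```

```text
eef_pos: [503.5, -213.4, 57.2]
force: [-1.5, 2.4, 22.7]
grip_force: 98.2
t: 16.65
eef_pos: [503.5, -213.3, 57.2]
tcp_rot: [0.001, 0.978, -0.209, 0.003]
force: [-0.1, 0.8, 16.3]
opening: 0.419
grip_force: 97.5
```

In the tool's units: -0.5 mm is -0.0007.

```bash
python3 drive.py '0,0,-0.0007,0,0,0,0.41 | 0,0,0,0,0,0,0.43 | 0,0,0,0,0,0,0.46' 20|grep -E 'eef|force|open'; python3 drive.py '0,0,0,0,0,0,0.55 | 0,0,0,0,0,0,0.7 | 0,0,0,0,0,0,0.8 | 0,0,0,0,0,0,0.9 | 0,0,0,0,0,0,0.9'; python3 drive.py '0,0,-0.02,0,0,0,0.9 | 0,0,-0.04,0,0,0,0.9 | 0,0,-0.0533,0,0,0,0.9 | 0,0,-0.0533,0,0,0,0.9 | 0,0,-0.0533,0,0,0,0.9' >/dev/null; python3 drive.py '0,0,0,0,0,0,1 | 0,0,0,0,0,0,1 | 0,0,0,0,0,0,1 | 0,0,0,0,0,0,1'; python3 -c "
from h import *
snap('wrist','w12.png');snap('side','side12.png')
s=dict(np.load('pics/w12.png.npz'))
a=ortho(s,430,570,-280,-140,48,4);b=cv2.resize(s['color'][:,:,::-1],(240,180))
cv2.imwrite('pics/fin.png',a)"; python3 dial.py w12.png 503.7 -213.8
```

```text
eef_pos: [502.1, -212.9, 55.8]
force: [0.2, -0.1, 0.2]
opening: 0.457
grip_force: 0.0
t: 17.32
eef_pos: [500.2, -212.0, 53.8]
tcp_rot: [0.0, 0.978, -0.208, -0.002]
force: [-0.1, 0.5, -0.2]
opening: 0.902
grip_force: 0.0
t: 18.07
eef_pos: [499.9, -211.4, 217.3]
tcp_rot: [-0.0, 0.978, -0.208, -0.003]
force: [0.1, 0.1, -0.2]
opening: 0.999
grip_force: 0.0
knob ((503.5650634765625, -214.00010681152344), 19.88996696472168) 1318
tray rim ((617.2573852539062, -254.6005859375), (140.42771911621094, 70.77291107177734), 70.61336517333984) 103.4131104994564
red 45 angle -2.121 R [36.3 38.2 40.2]
green 58 angle -2.13 R [42.5 43.7 44.8]
clockwise turn needed 6.274
```

View pics/fin.png

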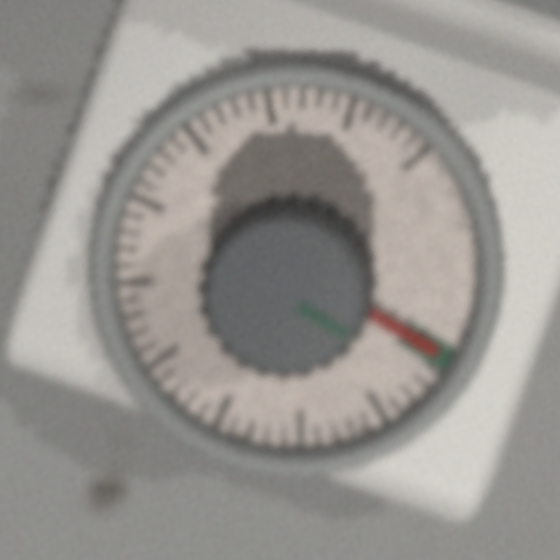

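The red needle (400,330) points onto the green mark (445,355). The knob and tray are where they were (under 1 mm of change), and the robot is clear, so I'm handing in.

```bash
python3 -c "
from station import bot
print(bot.finish_job())"
```

```text
the job is handed in; nothing more can be done
None
```

The tray stands squarely on the platter, about 1 mm from its middle, the zero mark is under the needle to within about 0.01 rad, the scale's knob and tray show under 1 mm of movement, and the job was handed in at about 18 s; no verdict was returned.

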